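# Tug-test a snapped-in relay, then shut its case

### The job

Make sure the relay in the open case is properly retained: take hold of it and tug it straight up, socket and all, with about 10 N so that the pointer stands between the two marks on the gauge post, hold it there for about a second without ever pulling past the upper mark, and let it back down gently until the socket rests again (do not let it snap back). Then swing the case's hinged cover fully shut, and leave the loose things around the case where they are.

Things in the scene. Friction and masses are not known exactly. Their poses are not given: they have to be found in the camera images.
- case: Fixed grey metal case, open-topped, 170 x 170 x 70 mm high, walls and floor 4 mm; two cable glands stick out 17 mm from its +y wall. Origin: centre of its underside on the worktop; z up. The cover is hinged along the rim on its +x side (x = +85 mm) and shuts towards -x. Inside: the relay in its sprung socket, centred at x = -10, y = 0 mm, the gauge post and a board.
- relay_mid (a point): Middle of the relay in the case: clear-sided block, 28 mm along the case's x, 21 along its y, 36 high, snapped for good into a black socket 38 x 30 mm. Point is 17 mm below its top, 19 above its underside; at rest it is 42.5 mm above the worktop, the socket's top 23.5. Axes as the case. Best gripped across its 21 mm along the case's y: 71 mm free on each side.
- socket (a joint): Rise of the sprung socket with the relay, in m, straight up: 0 at rest, stop at 0.018. Pull needed: 1 N to start plus 1 N for every mm of rise (9 mm = 10 N). The steel pointer on the socket is at the gauge post's lower mark at 0.006 (7 N), at the upper mark at 0.012 (13 N). The spring returns it.
- cover (a joint): Angle of the cover in rad: 0 = shut on the rim, 1.57 = upright, at most 1.98; it starts open, leaning back. A stiff hinge (about 0.19 N m) keeps it where it is left; no latch. It can be pushed over from behind, then pressed down from above.
- cover_hinge (a point): Middle of the cover's hinge line, 70.5 mm above the worktop, running along the case's y. Axes turn with the cover: a flat aluminium plate 6 mm thick and 174 mm wide (y), running from here 172 mm along its -x; outer face (top when shut, back when open) at z = +6 mm, inner face at z = 0.
- cover_edge (a point): Middle of the cover's free edge, half-way through its thickness, 172 mm from the hinge line; a tab 50 mm wide and 4 mm thick projects 14 mm farther there.
- gauge (a point): Middle of the side facing the relay of the gauge post (6 x 18 mm, its top 48 mm above the worktop, 53 mm from the relay's middle towards the case's -x), half-way between its two raised marks, which are 6 mm apart.
- board_inside: Flat circuit board fixed in the case along the hinge side, 30 x 90 mm, up to 15 mm high; stays there. Origin at the centre of its underside.
- spare_relay: Loose relay like the one in the case (28 x 21 x 36 mm), standing on the worktop outside the case; a bystander. Origin at the centre of its underside.
- pot: Round pot with a lid, 38 mm across and high; a bystander. Origin at the centre of its underside.
- battery: Block battery lying flat, 49 x 27 x 18 mm; a bystander. Origin at the centre of its underside.
- driver: Screwdriver, 189 x 23 x 24 mm, lying on the worktop; a bystander. Origin at the centre of its underside.

How it is judged:
On the way, in this order (a step that is already met when the one before it is completed fails the run):
1. the relay, held in the fingers, is pulled up with its socket between the two marks (6 to 12 mm, 7 to 13 N) for 0.6 s (value of joint socket between 0.006 and 0.012 m and contact force between the fingers and case above 1 N), for 0.6 s.
2. the socket is let back down to rest and the relay released (value of joint socket below 0.0015 m and contact force between the fingers and case below 0.2 N), for 0.2 s.
3. the cover is swung shut (value of joint cover below 0.05 rad), for 0.2 s.
At the end, for the whole second after the job is handed in: The cover is shut (within 0.05 rad, 9 mm at its free edge) and the socket with the relay is down at rest (within 1.5 mm) (value of joint cover below 0.05 rad and value of joint socket below 0.0015 m); the robot touches nothing.
It fails at once if the relay is pulled past the upper mark (more than 12.5 mm, 13.5 N) (value of joint socket above 0.0125 m).
It fails at once if the socket snaps back down (faster than 0.2 m/s) (velocity of joint socket below -0.2 m/s).
It fails at once if a bystander is moved more than 30 mm (distance of any of spare_relay, pot, battery, driver from where it was at the start of the episode above 0.03 m).
It also fails if it takes over 58 s, if anything falls off the work surface, if the arm or the gripper's body presses on something with over 40 N, if the wrist force passes 120 N, or if a joint passes its speed limit or range.

### The arm

A 6-joint arm with a two-finger parallel gripper is mounted at the origin on a cart in front of the work surface, level with it; the furniture and walls round the work are solid. World frame = base frame: x ahead of the robot, y to its left, z up, the work surface at z = 0. Lengths are in m, angles in rad, forces in N, time in s.
With the tool pointing down it reaches from about 0.325 to 0.9 m from the base axis. Payload 3.5 kg.
Tool frame: the origin (TCP) lies at the very end of the fingers, on their centre line; the grasp point (between the pads) lies 19 mm behind it; z points along the fingers, y is the direction in which the jaws open and shut (so a half turn about z gives the same grasp; the last joint's range is limited). The gripper opens to 85 mm and grips with 20 to 120 N. Pads are 22 mm wide; open, the fingers measure 114 mm over their backs; the gripper's body (76 mm by 85 mm) begins 54 mm behind the grasp point. The pads swing forward as they close: fully open they stand 13 mm farther back than shut.
Start: joints at [-1.327, 0.276, -0.026, 1.268, 0, 1.467], TCP at [0.212, -0.588, 0.231] pointing down, gripper open.
Joint ranges: [-3.12, 3.12], [-0.85, 1.88], [-1.08, 1.24], [-1.95, 2.15], [-1.57, 1.53], [-3.14, 3.14]. Speed limits (rad/s): [2.57, 2.57, 3.14, 3.14, 3.14, 3.14].

### API

Orientations are given as [roll, pitch, yaw] about the fixed x, y, z axes, in that order (R = Rz(yaw) Ry(pitch) Rx(roll)).
In Python, from station import get_state, get_image, sign_off gives the robot as it stands.
- The arm moves only by the shell command python3 -m handwheel 'ROWS' [FORCE]. ROWS is JSON, a list of rows, each an object of numbers: "grip": the opening, from 0 (shut) to 1 (fully open); "x", "y", "z": the shift along the tool's x, y, z in mm; "twist": the turn about the tool's z in degrees. In form: [{"grip": .., "x": .., "y": .., "z": .., "twist": ..}, ...]. A call has exactly 5 rows; each row is the pose to reach, as a shift and turn from the pose commanded when the call began, along the tool's axes at that moment; what a row does not reach only later rows make up. A row lasts 1/12 s, in which the tool goes at most 41.7 mm and 7.16 degrees, less where a joint would pass 70% of its speed; a pose out of reach is approached as far as the arm can. A call with a gripper value outside its range is refused whole. The fingers move at their own pace and stop on an object; FORCE is the grip in N (left out, the last holds). Time passes only in rows, so rows that repeat a pose let the fingers close, or fill a call up. It gives the time, the measured TCP pose, the force and the opening at its end, in the units of the state.
- get_state(): the state, without advancing time (a new reading comes with each control period).
- get_image(name): name is "scene" or "top" or "wrist"; returns a dict with "img" (420x560x3 uint8, red, green, blue), "range_z" (420x560 float32, m along the optical axis (not along the pixel's ray), 0 where there is no reading), "mtx" (3x3 intrinsics, pixels), "dist" ([k1, k2, p1, p2, k3] as OpenCV has them; the pictures are not rectified), "world_from_camera" (4x4, takes a point from camera to world coordinates); the wrist camera has in their place "tool_from_camera" (4x4, takes a point from camera to tool coordinates, whose origin is the TCP and whose axes are the flange's). Camera axes: x right, y down, z forward; pixel columns grow to the right and rows downward; lengths in m; the calibration is good to about 2 mm. A picture is of the moment at which its call begins: read the wrist's pose just before it.
- sign_off(): hands the job in, once; it reports no verdict.
The state is a dict: "time": time; "q": joint angles; "qvel": joint speeds; "tau": joint torques, N m; "position": TCP position; "tool_rot": TCP orientation; "contact_force": force on the tool from outside, world axes, zero at the start; "wrist_torque": the same for the moment, N m; "width": finger opening in m.
Only numpy, scipy, OpenCV 4.12 (cv2) and the standard library are available. Lean on these libraries where they do the work, as an engineer would, in place of code of your own. Each camera call takes 0.05 s, during which the arm holds its last target.

## Working session

There is one attempt and no reset: what is moved stays moved. The work goes in short steps, Python scripts to look and compute and a shell command to move; the robot and the scene stay as the last step left them, time stands still between calls to the robot, and variables do not carry over. Pictures are saved under pics/ and viewed, and the job is handed in when it is done.

```bash
mkdir -p pics; cat > h.py <<'E'
import numpy as np,cv2
from station import get_state,get_image
def save(n,fn):
    d=get_image(n); cv2.imwrite('pics/'+fn,cv2.cvtColor(d['img'],cv2.COLOR_RGB2BGR)); np.savez('pics/'+fn[:-4]+'.npz',**d); return d
def load(fn): return np.load('pics/'+fn+'.npz')
def ray(d,uv,T=None):
    T=d['world_from_camera'] if T is None else T
    p=cv2.undistortPoints(np.array([[uv]],float),d['mtx'],d['dist'])[0,0]
    return T[:3,3],T[:3,:3]@np.array([p[0],p[1],1.])
def onz(d,uv,z,T=None):
    o,r=ray(d,uv,T); return o+r*(z-o[2])/r[2]
def dep(d,uv,T=None):
    o,r=ray(d,uv,T); return o+r*d['range_z'][int(uv[1]),int(uv[0])]
E
python3 - <<'E'
from h import *
print(get_state())
save('scene','s0.png');d=save('top','t0.png')
print(d['world_from_camera'])
E
```

```text
{'time': 0.0, 'q': array([-1.32742051e+00,  2.77160899e-01, -2.78929666e-02,  1.26800478e+00,
        5.48851216e-06,  1.46737243e+00]), 'qvel': array([2.14625343e-03, 1.63364363e-03, 8.19248394e-04, 1.14897926e-03,
       7.64324064e-05, 1.32446222e-03]), 'tau': array([-1.11234622e-03, -4.45512092e+01,  2.95200223e+01,  1.64261920e-02,
       -1.78696132e-04, -4.42325643e-06]), 'position': array([ 0.21221913, -0.58703312,  0.23013669]), 'tool_rot': array([-3.13934299e+00, -2.39019988e-04,  3.46799440e-01]), 'contact_force': array([-1.05353017,  0.34794623, -0.08122614]), 'wrist_torque': array([0.04718418, 0.00778901, 0.00084646]), 'width': 0.08561274163240835}
[[ 0.00246157 -0.98344631  0.18118303  0.3595522 ]
 [-0.99989983 -0.00494592 -0.0132613  -0.26198245]
 [ 0.01393789 -0.18113224 -0.98335998  1.19231308]
 [ 0.          0.          0.          1.        ]]
```

View pics/s0.png

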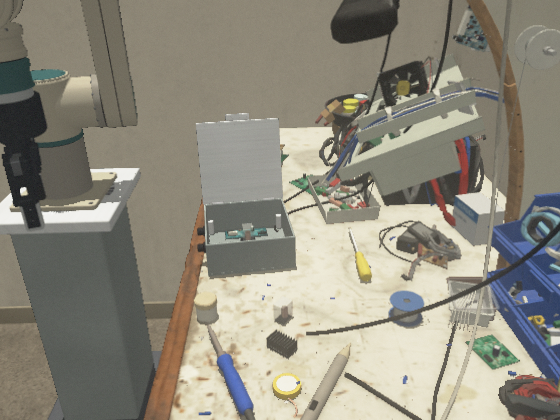

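View pics/t0.png

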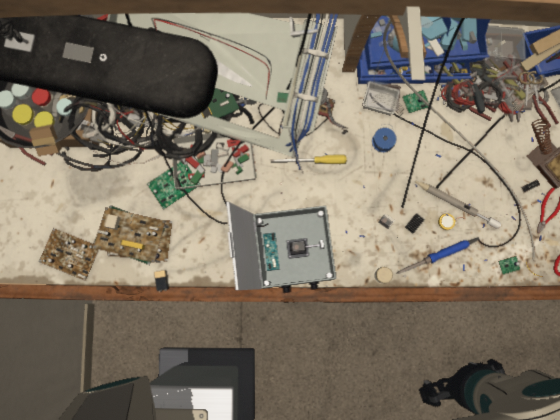

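The scene view shows the case at about (250,240) with its cover standing open behind it. The top view has the case at (295,248), its hinge on the left (+y world), glands at the bottom, and the relay at (297,247). I'll zoom in and measure.

```bash
python3 - <<'E'
from h import *
d=load('t0');im=cv2.cvtColor(d['img'],cv2.COLOR_RGB2BGR)
c=im[190:310,210:410];cv2.imwrite('pics/t0z.png',cv2.resize(c,None,fx=4,fy=4,interpolation=cv2.INTER_CUBIC))
for uv in [(297,247),(327,211),(332,283),(262,217),(264,287),(295,225)]:
    print(uv,onz(d,uv,.07).round(3),dep(d,uv).round(3))
E
```

```text
(297, 247) [ 0.473 -0.309  0.07 ] [ 0.474 -0.309  0.06 ]
(327, 211) [ 0.557 -0.379  0.07 ] [ 0.569 -0.386 -0.002]
(332, 283) [ 0.392 -0.388  0.07 ] [ 0.394 -0.396 -0.   ]
(262, 217) [ 0.542 -0.229  0.07 ] [ 0.548 -0.228  0.032]
(264, 287) [ 0.383 -0.235  0.07 ] [ 0.383 -0.235  0.07 ]
(295, 225) [ 0.524 -0.305  0.07 ] [ 0.533 -0.307  0.005]
```

View pics/t0z.png

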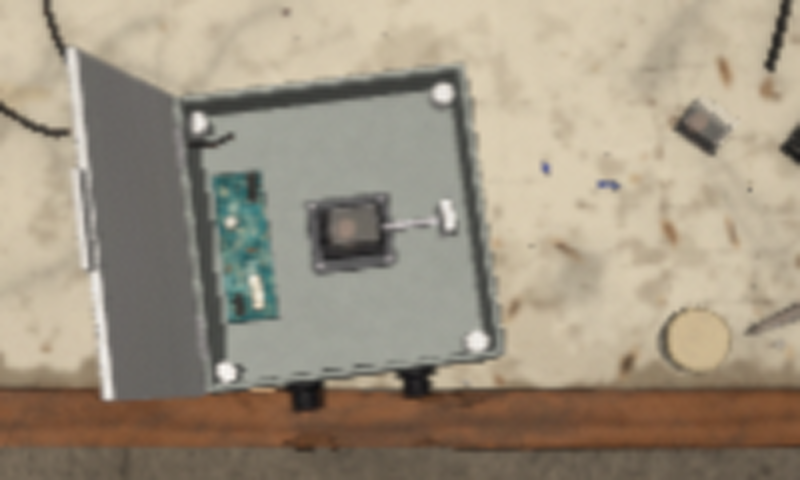

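```bash
python3 - <<'E'
from h import *
d=load('t0')
f=lambda u,v:(210+u/4-.4,190+v/4-.4)
C=[onz(d,f(*p),.07) for p in [(462,67),(502,355),(212,388),(181,98)]]
for c in C: print(c.round(4))
print(np.mean(C,0))
for a,b in [(0,1),(3,2)]:
    e=C[b]-C[a];print('case +y dir',np.degrees(np.arctan2(e[1],e[0]))-90,np.linalg.norm(e))
for a,b in [(0,3),(1,2)]:
    e=C[b]-C[a];print('case +x dir',np.degrees(np.arctan2(e[1],e[0])),np.linalg.norm(e))
print('relay',onz(d,f(355,225),.0595))
# relay top by depth
for v in range(236,256,2):
    print([round(float(dep(d,(u,v))[2]),3) for u in range(285,312,2)])
for p in [(70,47),(107,398)]:
  print(dep(d,(round(f(*p)[0])+1,round(f(*p)[1]))))
E
```

```text
[ 0.5676 -0.3744  0.07  ]
[ 0.4023 -0.3951  0.07  ]
[ 0.3835 -0.2315  0.07  ]
[ 0.5486 -0.2122  0.07  ]
[ 0.47550517 -0.3032855   0.07      ]
case +y dir -262.8576255605999 0.16662720792773
case +y dir -263.31309628858213 0.16628621142275635
case +x dir 96.66755070100406 0.16327982511566802
case +x dir 96.55084465868735 0.16460486292727436
relay [ 0.47685276 -0.31260608  0.0595    ]
[0.006, 0.005, 0.004, 0.003, 0.006, 0.002, 0.003, 0.005, 0.001, 0.003, 0.003, 0.001, 0.001, 0.004]
[0.003, 0.002, 0.001, 0.001, 0.002, 0.002, 0.003, 0.002, 0.006, 0.01, 0.011, 0.005, 0.001, 0.004]
[0.005, 0.011, 0.012, 0.006, 0.01, 0.006, 0.01, 0.01, 0.012, 0.01, 0.013, 0.011, 0.004, 0.004]
[0.001, 0.013, 0.007, 0.022, 0.059, 0.057, 0.054, 0.057, 0.059, 0.062, 0.02, 0.011, 0.001, 0.004]
[0.002, 0.011, 0.012, 0.024, 0.062, 0.061, 0.059, 0.06, 0.06, 0.06, 0.032, 0.009, 0.003, 0.005]
[0.001, 0.009, 0.007, 0.032, 0.06, 0.057, 0.058, 0.059, 0.059, 0.056, 0.031, 0.024, 0.024, 0.026]
[0.004, 0.008, 0.012, 0.029, 0.056, 0.061, 0.054, 0.06, 0.061, 0.061, 0.034, 0.011, 0.006, 0.005]
[0.004, 0.005, 0.007, 0.028, 0.056, 0.057, 0.054, 0.055, 0.055, 0.046, 0.024, 0.008, 0.0, 0.005]
[0.002, 0.003, 0.008, 0.022, 0.024, 0.022, 0.023, 0.023, 0.027, 0.023, 0.023, 0.01, 0.004, 0.003]
[0.004, 0.009, 0.009, 0.023, 0.024, 0.021, 0.009, 0.009, 0.012, 0.009, 0.009, 0.013, 0.005, 0.008]
[ 0.5469219  -0.16610346  0.23432075]
[ 0.37516823 -0.18701444  0.23495917]
```

Case yaw is about 96.8° and its origin about (0.4755, -0.303). That puts the relay at about (0.477, -0.313), and the cover is at about 1.83 rad. I'll move above the relay first, translating and then twisting.

```bash
python3 -m handwheel '[{"grip":1,"x":23,"y":-11,"z":0,"twist":0},{"grip":1,"x":46,"y":-22,"z":0,"twist":0},{"grip":1,"x":69,"y":-34,"z":0,"twist":0},{"grip":1,"x":92,"y":-45,"z":0,"twist":0},{"grip":1,"x":114,"y":-56,"z":0,"twist":0}]' 40
python3 -m handwheel '[{"grip":1,"x":23,"y":-11,"z":0,"twist":0},{"grip":1,"x":46,"y":-22,"z":0,"twist":0},{"grip":1,"x":69,"y":-34,"z":0,"twist":0},{"grip":1,"x":92,"y":-45,"z":0,"twist":0},{"grip":1,"x":114,"y":-56,"z":0,"twist":0}]'
python3 -m handwheel '[{"grip":1,"x":23,"y":-11,"z":0,"twist":0},{"grip":1,"x":46,"y":-22,"z":0,"twist":0},{"grip":1,"x":69,"y":-34,"z":0,"twist":0},{"grip":1,"x":92,"y":-45,"z":0,"twist":0},{"grip":1,"x":114,"y":-56,"z":0,"twist":0}]'
```

```text
time: 0.52
position: [0.3011, -0.495, 0.2307]
tool_rot: [-3.14, -0.0, 0.347]
contact_force: [-0.2, -0.2, -0.3]
width: 0.0852
time: 0.93
position: [0.3893, -0.4036, 0.2308]
tool_rot: [-3.141, 0.0, 0.347]
contact_force: [0.0, -0.0, -0.2]
width: 0.0856
time: 1.35
position: [0.4775, -0.3122, 0.2308]
tool_rot: [-3.141, 0.0, 0.347]
contact_force: [0.3, -0.2, 0.2]
width: 0.0852
```

```bash
python3 -m handwheel '[{"grip":1,"x":0,"y":0,"z":0,"twist":-6},{"grip":1,"x":0,"y":0,"z":0,"twist":-12},{"grip":1,"x":0,"y":0,"z":0,"twist":-18},{"grip":1,"x":0,"y":0,"z":0,"twist":-24},{"grip":1,"x":0,"y":0,"z":0,"twist":-30}]'
python3 -m handwheel '[{"grip":1,"x":0,"y":0,"z":0,"twist":-6},{"grip":1,"x":0,"y":0,"z":0,"twist":-12},{"grip":1,"x":0,"y":0,"z":0,"twist":-18},{"grip":1,"x":0,"y":0,"z":0,"twist":-24},{"grip":1,"x":0,"y":0,"z":0,"twist":-30}]'
python3 -m handwheel '[{"grip":1,"x":0,"y":0,"z":0,"twist":-6},{"grip":1,"x":0,"y":0,"z":0,"twist":-12},{"grip":1,"x":0,"y":0,"z":0,"twist":-17},{"grip":1,"x":0,"y":0,"z":0,"twist":-17},{"grip":1,"x":0,"y":0,"z":0,"twist":-17}]'
python3 - <<'E'
from h import *
s=get_state();print(s['position'],s['tool_rot'])
save('wrist','w1.png');save('scene','s1.png')
E
```

```text
time: 1.77
position: [0.4767, -0.3131, 0.2307]
tool_rot: [-3.14, 0.0, 0.876]
contact_force: [0.4, -0.5, -0.7]
width: 0.0853
time: 2.18
position: [0.4766, -0.3132, 0.2307]
tool_rot: [-3.14, -0.001, 1.399]
contact_force: [0.9, -0.5, -0.4]
width: 0.0855
time: 2.6
position: [0.4767, -0.3133, 0.2308]
tool_rot: [-3.141, -0.001, 1.688]
contact_force: [-0.6, 0.6, 0.1]
width: 0.0853
[ 0.47666939 -0.31333     0.23084618] [-3.14092598e+00 -6.75520441e-04  1.68837522e+00]
```

View pics/w1.png

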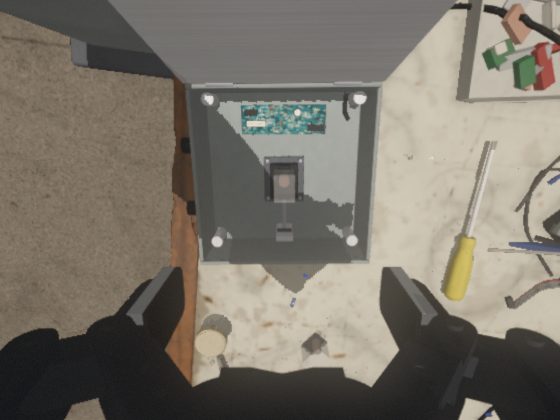

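View pics/s1.png

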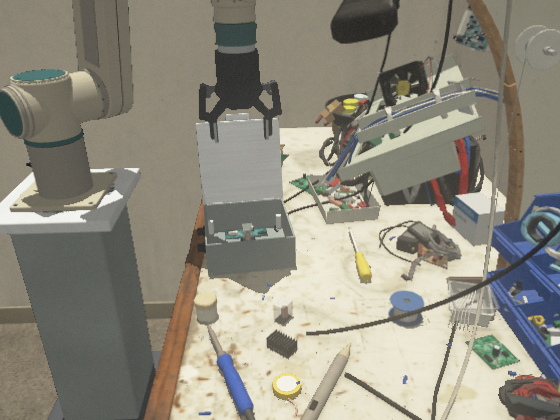

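The wrist view shows the relay top at about (284,183), the pointer at (284,230), the post at (284,232) and the cover across the top of the frame.

```bash
python3 - <<'E'
from h import *
from scipy.spatial.transform import Rotation as Ro
d=load('w1');t=d['tool_from_camera'];print(t.round(3))
T=np.eye(4);T[:3,:3]=Ro.from_euler('xyz',[-3.14092598,-6.755e-4,1.688375]).as_matrix();T[:3,3]=[0.47667,-0.31333,0.230846]
W=T@t;print(W[:3,3]);np.save('pics/W1.npy',W)
im=cv2.cvtColor(d['img'],cv2.COLOR_RGB2BGR)
cv2.imwrite('pics/w1z.png',cv2.resize(im[140:260,214:374],None,fx=5,fy=5,interpolation=cv2.INTER_CUBIC))
for p in [(193,86),(379,85),(369,263),(201,264)]: print(onz(d,p,.07,W).round(4))
for p in [(284,183),(200,60),(290,60),(380,60),(150,10),(290,10),(430,10)]: print(p,dep(d,p,W).round(3))
E
```

```text
[[ 0.    -0.959 -0.282  0.073]
 [ 1.     0.     0.     0.   ]
 [-0.    -0.282  0.959 -0.143]
 [ 0.     0.     0.     1.   ]]
[ 0.46824367 -0.24113079  0.37363718]
[ 0.3901 -0.2278  0.07  ]
[ 0.5481 -0.2084  0.07  ]
[ 0.5716 -0.3732  0.07  ]
[ 0.4049 -0.3941  0.07  ]
(284, 183) [ 0.478 -0.305  0.058]
(200, 60) [ 0.407 -0.212  0.119]
(290, 60) [ 0.47  -0.205  0.118]
(380, 60) [ 0.533 -0.197  0.115]
(150, 10) [ 0.395 -0.199  0.179]
(290, 10) [ 0.466 -0.19   0.179]
(430, 10) [ 0.539 -0.181  0.176]
```

View pics/w1z.png

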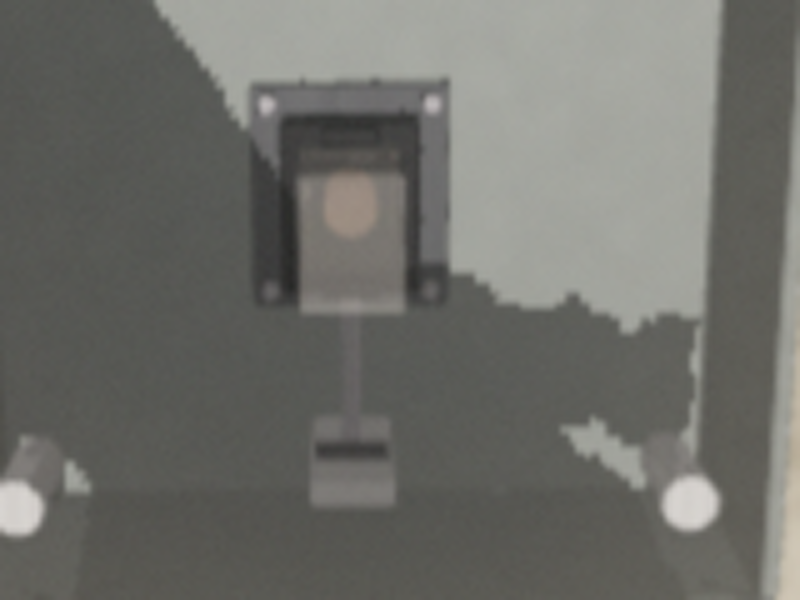

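```bash
python3 - <<'E'
from h import *
d=load('w1');W=np.load('pics/W1.npy')
f=lambda u,v:(214+u/5-.4,140+v/5-.4)
c=[onz(d,f(*p),.0595,W) for p in [(299,172),(406,172),(406,313),(299,313)]]
m=np.mean(c,0);print(m)
e=c[1]-c[0];e2=c[2]-c[3];print(np.degrees(np.arctan2(e[1],e[0])),np.degrees(np.arctan2(e2[1],e2[0])),np.linalg.norm(e))
print('sock corners',[onz(d,f(*p),.0235,W).round(4) for p in [(250,82),(450,82)]],)
p=np.array([0.47667,-0.31333]);y=1.6884;D=m[:2]-p
print('tool dx,dy mm',1e3*D@[np.cos(y),np.sin(y)],1e3*D@[np.sin(y),-np.cos(y)], 'yaw',np.degrees(y))
E
```

```text
[ 0.47861171 -0.30969651  0.0595    ]
6.754246683475031 6.758535573206828 0.02047694022857276
sock corners [array([ 0.4543, -0.2857,  0.0235]), array([ 0.496 , -0.2808,  0.0235])]
tool dx,dy mm 3.380568851818759 2.3546274025956033 yaw 96.73819412988819
```

```bash
python3 -m handwheel '[{"grip":1,"x":1,"y":1,"z":24,"twist":0},{"grip":1,"x":2,"y":2,"z":48,"twist":0},{"grip":1,"x":2,"y":2,"z":72,"twist":0},{"grip":1,"x":2,"y":2,"z":96,"twist":0},{"grip":1,"x":2,"y":2,"z":110,"twist":0}]'
python3 -m handwheel '[{"grip":0.65,"x":0,"y":0,"z":0,"twist":0},{"grip":0.65,"x":0,"y":0,"z":0,"twist":0},{"grip":0.65,"x":0,"y":0,"z":0,"twist":0},{"grip":0.65,"x":0,"y":0,"z":0,"twist":0},{"grip":0.65,"x":0,"y":0,"z":0,"twist":0}]'
python3 - <<'E'
from h import *
s=get_state();print(s['position'],s['tool_rot'])
d=save('wrist','w2.png')
from scipy.spatial.transform import Rotation as Ro
T=np.eye(4);T[:3,:3]=Ro.from_euler('xyz',s['tool_rot']).as_matrix();T[:3,3]=s['position'];np.save('pics/W2.npy',T@d['tool_from_camera'])
E
```

```text
time: 3.12
position: [0.4773, -0.3101, 0.1185]
tool_rot: [-3.139, -0.003, 1.689]
contact_force: [-0.7, 0.1, -0.5]
width: 0.0852
time: 3.53
position: [0.4797, -0.3122, 0.123]
tool_rot: [3.139, 0.002, 1.69]
contact_force: [0.2, 0.6, 0.0]
width: 0.0557
[ 0.47973734 -0.31217301  0.12296072] [3.13949253e+00 2.18895233e-03 1.69044366e+00]
```

View pics/w2.png

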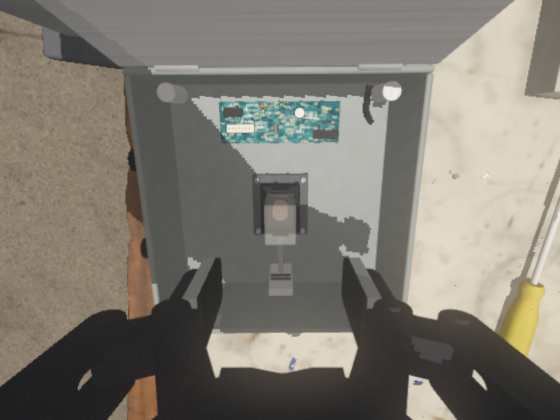

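```bash
python3 - <<'E'
from h import *
d=load('w2');W=np.load('pics/W2.npy')
im=cv2.cvtColor(d['img'],cv2.COLOR_RGB2BGR)
cv2.imwrite('pics/w2z.png',cv2.resize(im[160:300,200:360],None,fx=5,fy=5,interpolation=cv2.INTER_CUBIC))
for v in range(186,252,4): print(v,[round(float(dep(d,(u,v),W)[2]),3) for u in range(256,308,4)])
print(d['mtx'])
E
```

```text
186 [0.01, 0.023, 0.022, 0.024, 0.024, 0.024, 0.024, 0.024, 0.022, 0.023, 0.024, 0.011, 0.009]
190 [0.01, 0.023, 0.024, 0.024, 0.033, 0.032, 0.033, 0.032, 0.024, 0.024, 0.023, 0.01, 0.01]
194 [0.011, 0.022, 0.023, 0.032, 0.032, 0.032, 0.032, 0.031, 0.033, 0.033, 0.024, 0.009, 0.01]
198 [0.011, 0.023, 0.023, 0.043, 0.044, 0.043, 0.044, 0.043, 0.044, 0.044, 0.023, 0.01, 0.011]
202 [0.011, 0.022, 0.05, 0.053, 0.054, 0.055, 0.055, 0.054, 0.055, 0.053, 0.023, 0.01, 0.01]
206 [0.009, 0.01, 0.058, 0.06, 0.06, 0.059, 0.061, 0.059, 0.059, 0.059, 0.023, 0.01, 0.01]
210 [0.266, 0.01, 0.06, 0.06, 0.059, 0.059, 0.06, 0.06, 0.061, 0.059, 0.024, 0.011, 0.009]
214 [0.01, 0.01, 0.06, 0.06, 0.059, 0.06, 0.059, 0.059, 0.059, 0.06, 0.024, 0.009, 0.01]
218 [0.01, 0.009, 0.059, 0.059, 0.06, 0.06, 0.059, 0.06, 0.059, 0.06, 0.023, 0.01, 0.011]
222 [0.009, 0.009, 0.058, 0.059, 0.058, 0.061, 0.06, 0.059, 0.06, 0.06, 0.024, 0.01, 0.011]
226 [0.01, 0.01, 0.059, 0.059, 0.06, 0.059, 0.06, 0.06, 0.06, 0.06, 0.024, 0.01, 0.008]
230 [0.011, 0.011, 0.058, 0.06, 0.06, 0.061, 0.059, 0.06, 0.058, 0.06, 0.024, 0.013, 0.013]
234 [0.011, 0.008, 0.059, 0.06, 0.059, 0.059, 0.06, 0.06, 0.06, 0.059, 0.005, 0.01, 0.009]
238 [0.004, 0.005, 0.058, 0.06, 0.06, 0.061, 0.06, 0.06, 0.06, 0.059, 0.005, 0.004, 0.004]
242 [0.004, 0.005, 0.005, 0.059, 0.06, 0.059, 0.059, 0.059, 0.06, 0.059, 0.004, 0.005, 0.005]
246 [0.003, 0.005, 0.004, 0.004, 0.004, 0.004, 0.024, 0.004, 0.003, 0.005, 0.004, 0.004, 0.004]
250 [0.004, 0.004, 0.004, 0.005, 0.005, 0.004, 0.024, 0.005, 0.004, 0.004, 0.005, 0.005, 0.004]
[[331.18758899   0.         281.62876461]
 [  0.         331.18758899 210.99597861]
 [  0.           0.           1.        ]]
```

View pics/w2z.png

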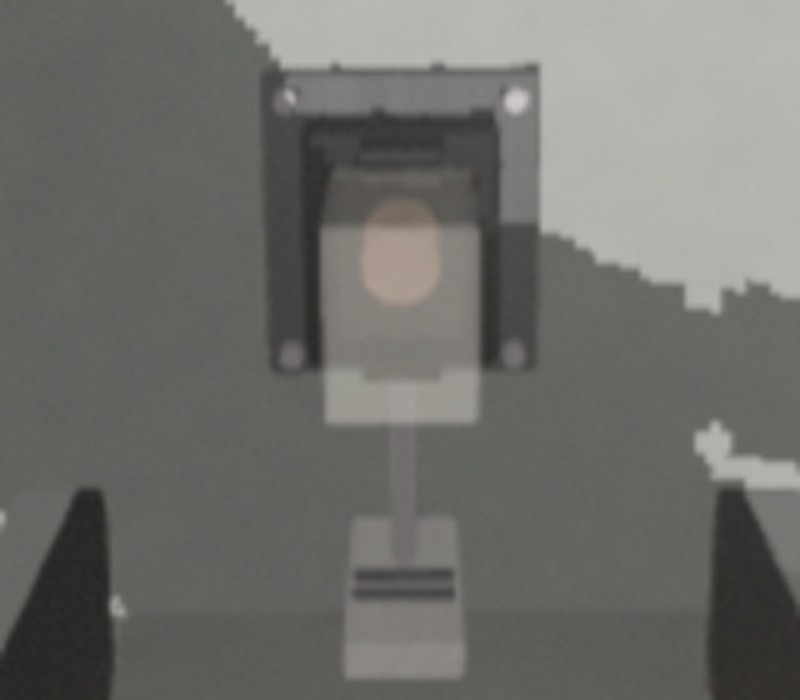

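```bash
python3 - <<'E'
from h import *
d=load('w2');W=np.load('pics/W2.npy')
f=lambda u,v:(200+u/5-.4,160+v/5-.4)
s=get_state();p=s['position'];print(p,s['tool_rot'],s['qvel'].round(3))
m=onz(d,f(401,319),.0595,W);print(m)
y=s['tool_rot'][2];D=(m-p)[:2]
print('tool dx,dy mm',1e3*D@[np.cos(y),np.sin(y)],1e3*D@[np.sin(y),-np.cos(y)])
E
```

```text
[ 0.4795808  -0.31204213  0.12277201] [3.13973619e+00 1.92115317e-03 1.69055078e+00] [ 0.001  0.002 -0.008  0.    -0.001  0.   ]
[ 0.47832494 -0.30886227  0.0595    ]
tool dx,dy mm 3.307126090258432 -0.8669670896430093
```

```bash
python3 -m handwheel '[{"grip":0.65,"x":2,"y":0,"z":10,"twist":0},{"grip":0.65,"x":2,"y":0,"z":25,"twist":0},{"grip":0.65,"x":2,"y":0,"z":40,"twist":0},{"grip":0.65,"x":2,"y":0,"z":52,"twist":0},{"grip":0.65,"x":2,"y":0,"z":60,"twist":0}]'
python3 -m handwheel '[{"grip":0.65,"x":0,"y":0,"z":8,"twist":0},{"grip":0.65,"x":0,"y":0,"z":16,"twist":0},{"grip":0.65,"x":0,"y":0,"z":24,"twist":0},{"grip":0.65,"x":0,"y":0,"z":30,"twist":0},{"grip":0.65,"x":0,"y":0,"z":32,"twist":0}]'
python3 -m handwheel '[{"grip":0.65,"x":0,"y":0,"z":0,"twist":0},{"grip":0.65,"x":0,"y":0,"z":0,"twist":0},{"grip":0.65,"x":0,"y":0,"z":0,"twist":0},{"grip":0.65,"x":0,"y":0,"z":0,"twist":0},{"grip":0.65,"x":0,"y":0,"z":0,"twist":0}]'
python3 - <<'E'
from h import *
save('wrist','w3.png');save('scene','s3.png');s=get_state();print(s['position'],s['contact_force'])
E
```

```text
time: 4.0
position: [0.4776, -0.3086, 0.0595]
tool_rot: [-3.14, -0.002, 1.691]
contact_force: [0.3, 0.4, 0.2]
width: 0.0557
time: 4.42
position: [0.478, -0.309, 0.0282]
tool_rot: [-3.141, -0.001, 1.691]
contact_force: [0.4, -0.6, -0.8]
width: 0.0557
time: 4.83
position: [0.4788, -0.3096, 0.0298]
tool_rot: [3.141, 0.001, 1.691]
contact_force: [0.4, -0.1, 0.5]
width: 0.0558
[ 0.47866172 -0.30950083  0.0296489 ] [-0.12977479  0.0108716  -0.44332105]
```

View pics/w3.png

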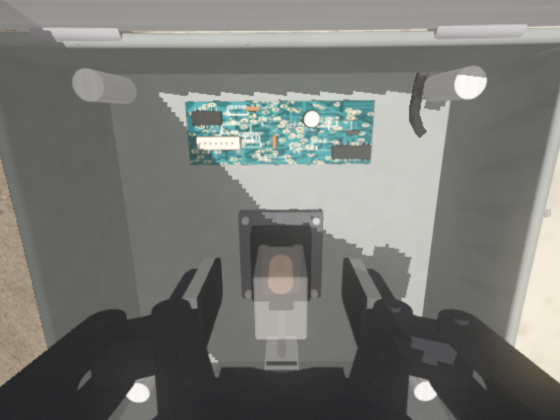

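View pics/s3.png

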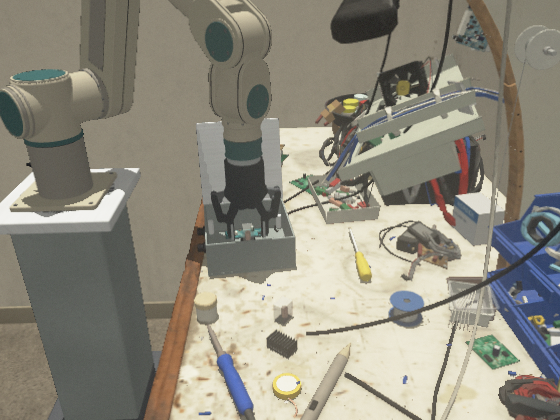

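Relay (281,290) sits centred between the fingers. Close.

```bash
python3 -m handwheel '[{"grip":0.4,"x":0,"y":0,"z":0,"twist":0},{"grip":0.3,"x":0,"y":0,"z":0,"twist":0},{"grip":0.2,"x":0,"y":0,"z":0,"twist":0},{"grip":0.1,"x":0,"y":0,"z":0,"twist":0},{"grip":0.1,"x":0,"y":0,"z":0,"twist":0}]' 50
python3 -m handwheel '[{"grip":0.1,"x":0,"y":0,"z":0,"twist":0},{"grip":0.1,"x":0,"y":0,"z":0,"twist":0},{"grip":0.1,"x":0,"y":0,"z":0,"twist":0},{"grip":0.1,"x":0,"y":0,"z":0,"twist":0},{"grip":0.1,"x":0,"y":0,"z":0,"twist":0}]'
python3 - <<'E'
from h import *
save('wrist','w4.png');s=get_state();print(s['position'],s['contact_force'],s['width'])
E
```

```text
time: 5.35
position: [0.4783, -0.3094, 0.0294]
tool_rot: [-3.141, 0.0, 1.691]
contact_force: [-0.9, 0.5, 1.3]
width: 0.0201
time: 5.77
position: [0.4783, -0.3094, 0.0294]
tool_rot: [-3.141, 0.0, 1.691]
contact_force: [-2.3, -0.1, 2.3]
width: 0.0203
[ 0.47832837 -0.30933111  0.02936131] [-1.50199076  0.44583821  2.71515523] 0.020154514607474923
```

View pics/w4.png

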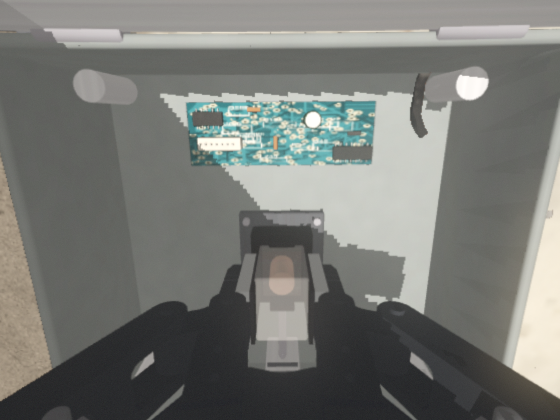

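The relay is gripped, with width 20 mm. Start the pull slowly.

```bash
python3 -m handwheel '[{"grip":0.1,"x":0,"y":0,"z":-1,"twist":0},{"grip":0.1,"x":0,"y":0,"z":-2,"twist":0},{"grip":0.1,"x":0,"y":0,"z":-3,"twist":0},{"grip":0.1,"x":0,"y":0,"z":-4,"twist":0},{"grip":0.1,"x":0,"y":0,"z":-4,"twist":0}]'
```

```text
time: 6.23
position: [0.4783, -0.3094, 0.033]
tool_rot: [-3.141, -0.0, 1.691]
contact_force: [-0.7, -2.0, -4.0]
width: 0.02
```

```bash
python3 -m handwheel '[{"grip":0.1,"x":0,"y":0,"z":-1,"twist":0},{"grip":0.1,"x":0,"y":0,"z":-2,"twist":0},{"grip":0.1,"x":0,"y":0,"z":-3,"twist":0},{"grip":0.1,"x":0,"y":0,"z":-3,"twist":0},{"grip":0.1,"x":0,"y":0,"z":-3,"twist":0}]'
python3 - <<'E'
from h import *
save('wrist','w5.png');save('scene','s5.png')
for i in range(3):
  s=get_state();print(s['position'],s['contact_force'],s['width'])
E
```

```text
time: 6.65
position: [0.4783, -0.3093, 0.036]
tool_rot: [-3.141, -0.0, 1.691]
contact_force: [0.4, -2.9, -7.7]
width: 0.0205
[ 0.47831365 -0.30932802  0.0360715 ] [ 0.65274595 -2.37161646 -7.32975323] 0.02033828723007697
[ 0.47831365 -0.30932802  0.0360715 ] [ 0.65274595 -2.37161646 -7.32975323] 0.02033828723007697
[ 0.47831365 -0.30932802  0.0360715 ] [ 0.65274595 -2.37161646 -7.32975323] 0.02033828723007697
```

View pics/w5.png

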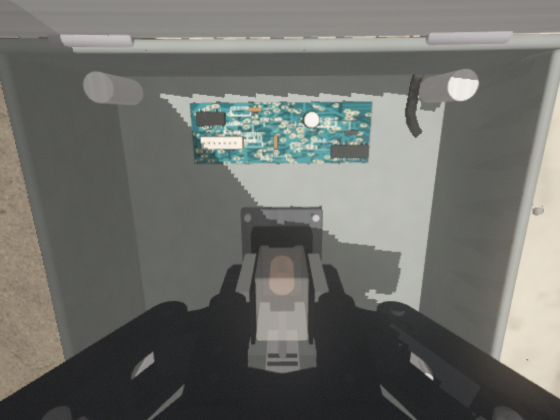

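Force 7.3–7.7 N at a 6.7 mm rise agrees with the spring, and the socket plate (280,212) rises with the gripper. I'll go up 2 mm more and hold.

```bash
python3 -m handwheel '[{"grip":0.1,"x":0,"y":0,"z":-0.5,"twist":0},{"grip":0.1,"x":0,"y":0,"z":-1,"twist":0},{"grip":0.1,"x":0,"y":0,"z":-1.5,"twist":0},{"grip":0.1,"x":0,"y":0,"z":-2,"twist":0},{"grip":0.1,"x":0,"y":0,"z":-2.2,"twist":0}]'
python3 - <<'E'
from h import *
from scipy.spatial.transform import Rotation as Ro
s=get_state();d=save('wrist','w6.png')
T=np.eye(4);T[:3,:3]=Ro.from_euler('xyz',s['tool_rot']).as_matrix();T[:3,3]=s['position'];W=T@d['tool_from_camera']
print(s['position'],s['contact_force'])
# socket rim plate, top by depth
print([[round(float(dep(d,(u,v),W)[2]),4) for u in (250,260,270,290,300,310)] for v in (210,213,216)])
im=cv2.cvtColor(d['img'],cv2.COLOR_RGB2BGR)
cv2.imwrite('pics/w6z.png',cv2.resize(im[200:380,220:350],None,fx=4,fy=3.3,interpolation=cv2.INTER_CUBIC))
E
```

```text
time: 7.17
position: [0.4783, -0.3093, 0.0383]
tool_rot: [-3.141, -0.0, 1.691]
contact_force: [-0.5, -3.8, -10.1]
width: 0.0205
[ 0.47828833 -0.30931033  0.03832504] [ -0.50449558  -3.79918244 -10.10628181]
[[0.0103, 0.0102, 0.01, 0.0099, 0.0101, 0.0109], [0.0114, 0.0087, 0.01, 0.009, 0.0091, 0.01], [0.0135, 0.0107, 0.0098, 0.0095, 0.0101, 0.01]]
```

View pics/w6z.png

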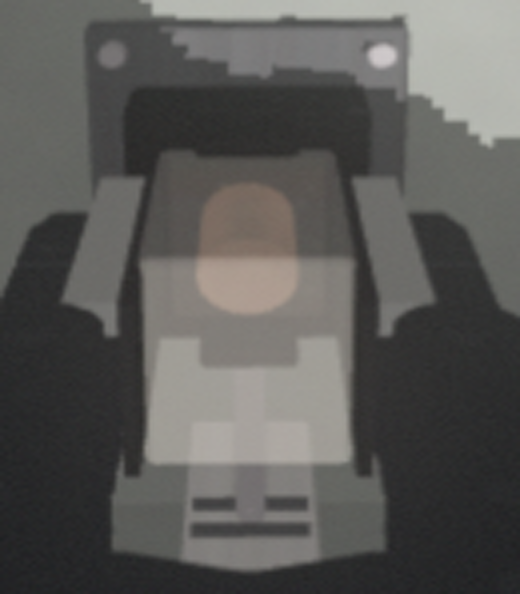

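The pointer tip (250,515 in the zoom) stands between the two marks (503 and 529), and the pull is 10.1 N. Hold.

```bash
for i in 1; do python3 -m handwheel '[{"grip":0.1,"x":0,"y":0,"z":0,"twist":0},{"grip":0.1,"x":0,"y":0,"z":0,"twist":0},{"grip":0.1,"x":0,"y":0,"z":0,"twist":0},{"grip":0.1,"x":0,"y":0,"z":0,"twist":0},{"grip":0.1,"x":0,"y":0,"z":0,"twist":0}]'; done
python3 -m handwheel '[{"grip":0.1,"x":0,"y":0,"z":0,"twist":0},{"grip":0.1,"x":0,"y":0,"z":0,"twist":0},{"grip":0.1,"x":0,"y":0,"z":0,"twist":0},{"grip":0.1,"x":0,"y":0,"z":0,"twist":0},{"grip":0.1,"x":0,"y":0,"z":0,"twist":0}]'
python3 -m handwheel '[{"grip":0.1,"x":0,"y":0,"z":0,"twist":0},{"grip":0.1,"x":0,"y":0,"z":0,"twist":0},{"grip":0.1,"x":0,"y":0,"z":0,"twist":0},{"grip":0.1,"x":0,"y":0,"z":0,"twist":0},{"grip":0.1,"x":0,"y":0,"z":0,"twist":0}]'
```

```text
time: 7.63
position: [0.4783, -0.3093, 0.0384]
tool_rot: [-3.141, -0.0, 1.691]
contact_force: [0.7, -3.8, -9.4]
width: 0.02
time: 8.05
position: [0.4783, -0.3093, 0.0385]
tool_rot: [-3.141, -0.0, 1.691]
contact_force: [-0.8, -3.7, -9.8]
width: 0.0202
time: 8.47
position: [0.4783, -0.3093, 0.0385]
tool_rot: [-3.141, -0.0, 1.691]
contact_force: [-0.5, -3.5, -9.9]
width: 0.0198
```

```bash
python3 -m handwheel '[{"grip":0.1,"x":0,"y":0,"z":1,"twist":0},{"grip":0.1,"x":0,"y":0,"z":2,"twist":0},{"grip":0.1,"x":0,"y":0,"z":3,"twist":0},{"grip":0.1,"x":0,"y":0,"z":4,"twist":0},{"grip":0.1,"x":0,"y":0,"z":5,"twist":0}]'
python3 -m handwheel '[{"grip":0.1,"x":0,"y":0,"z":1,"twist":0},{"grip":0.1,"x":0,"y":0,"z":2,"twist":0},{"grip":0.1,"x":0,"y":0,"z":3,"twist":0},{"grip":0.1,"x":0,"y":0,"z":4,"twist":0},{"grip":0.1,"x":0,"y":0,"z":4.2,"twist":0}]'
python3 -m handwheel '[{"grip":0.1,"x":0,"y":0,"z":0,"twist":0},{"grip":0.1,"x":0,"y":0,"z":0,"twist":0},{"grip":0.1,"x":0,"y":0,"z":0,"twist":0},{"grip":0.1,"x":0,"y":0,"z":0,"twist":0},{"grip":0.1,"x":0,"y":0,"z":0,"twist":0}]'
```

```text
time: 8.88
position: [0.4783, -0.3093, 0.0337]
tool_rot: [-3.141, -0.0, 1.691]
contact_force: [-2.1, -1.8, -5.1]
width: 0.0202
time: 9.3
position: [0.4784, -0.3093, 0.0296]
tool_rot: [-3.141, 0.0, 1.691]
contact_force: [-3.9, -0.8, -0.7]
width: 0.0202
time: 9.72
position: [0.4784, -0.3093, 0.0295]
tool_rot: [-3.141, 0.0, 1.691]
contact_force: [-4.8, -1.0, 1.0]
width: 0.0204
```

Back at rest: z is 29.5 mm against 29.4 mm at the start, and the force is +1 N. Release.

```bash
python3 -m handwheel '[{"grip":0.3,"x":0,"y":0,"z":0,"twist":0},{"grip":0.4,"x":0,"y":0,"z":0,"twist":0},{"grip":0.5,"x":0,"y":0,"z":0,"twist":0},{"grip":0.6,"x":0,"y":0,"z":0,"twist":0},{"grip":0.65,"x":0,"y":0,"z":0,"twist":0}]' 20
python3 -m handwheel '[{"grip":0.65,"x":0,"y":0,"z":0,"twist":0},{"grip":0.65,"x":0,"y":0,"z":0,"twist":0},{"grip":0.65,"x":0,"y":0,"z":0,"twist":0},{"grip":0.65,"x":0,"y":0,"z":0,"twist":0},{"grip":0.65,"x":0,"y":0,"z":0,"twist":0}]'
python3 - <<'E'
from h import *
save('wrist','w7.png');s=get_state();print(s['position'],s['contact_force'],s['width'],s['q'])
E
```

```text
time: 10.13
position: [0.4793, -0.3094, 0.0296]
tool_rot: [3.14, 0.0, 1.691]
contact_force: [0.3, -0.2, -0.8]
width: 0.0558
time: 10.55
position: [0.4785, -0.3093, 0.0293]
tool_rot: [3.142, -0.0, 1.691]
contact_force: [0.5, 0.6, 0.5]
width: 0.0555
[ 0.47847271 -0.30934452  0.02931312] [ 0.50258726 -0.29117919 -0.24239938] 0.055786032172499306 [-6.87422709e-01  3.62168585e-01 -3.77309839e-01  8.31297816e-01
  8.98229386e-05  7.63497344e-01]
```

View pics/w7.png

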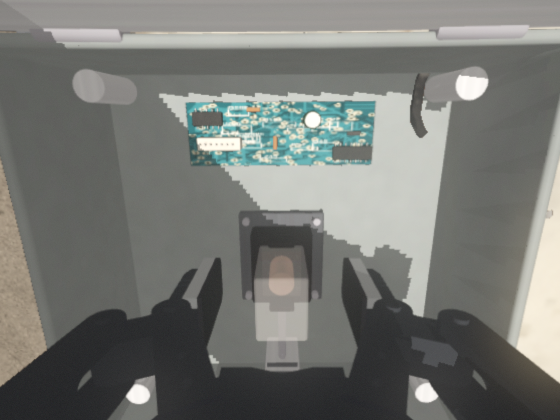

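Released; the relay is down at its original place in the image (281,290). Lift straight out, closing the fingers once clear.

```bash
python3 -m handwheel '[{"grip":0.65,"x":0,"y":0,"z":-15,"twist":0},{"grip":0.65,"x":0,"y":0,"z":-35,"twist":0},{"grip":0.65,"x":0,"y":0,"z":-60,"twist":0},{"grip":0.65,"x":0,"y":0,"z":-85,"twist":0},{"grip":0.65,"x":0,"y":0,"z":-110,"twist":0}]'
python3 -m handwheel '[{"grip":0,"x":0,"y":0,"z":-30,"twist":0},{"grip":0,"x":0,"y":0,"z":-60,"twist":0},{"grip":0,"x":0,"y":0,"z":-90,"twist":0},{"grip":0,"x":0,"y":0,"z":-120,"twist":0},{"grip":0,"x":0,"y":0,"z":-145,"twist":0}]'
python3 -m handwheel '[{"grip":0,"x":0,"y":0,"z":-5,"twist":0},{"grip":0,"x":0,"y":0,"z":-10,"twist":0},{"grip":0,"x":0,"y":0,"z":-15,"twist":0},{"grip":0,"x":0,"y":0,"z":-15,"twist":0},{"grip":0,"x":0,"y":0,"z":-15,"twist":0}]'
python3 - <<'E'
from h import *
from scipy.spatial.transform import Rotation as Ro
s=get_state();d=save('wrist','w8.png');print(s['position'],s['tool_rot'],s['contact_force'],s['q'].round(2))
d2=save('scene','s8.png')
E
```

```text
time: 11.02
position: [0.4781, -0.3091, 0.1402]
tool_rot: [-3.141, -0.0, 1.691]
contact_force: [0.6, -0.0, 1.0]
width: 0.0556
time: 11.43
position: [0.4787, -0.3095, 0.2868]
tool_rot: [3.14, 0.001, 1.691]
contact_force: [0.8, -0.8, -0.2]
width: -0.0
time: 11.85
position: [0.4779, -0.3089, 0.2978]
tool_rot: [-3.14, -0.002, 1.691]
contact_force: [0.5, 0.3, 0.4]
width: -0.0002
[ 0.47791884 -0.30888542  0.2977894 ] [-3.13981996e+00 -1.86599531e-03  1.69069513e+00] [0.48689734 0.31865285 0.36025756] [-0.69  0.15 -0.04  1.38  0.    0.76]
```

View pics/w8.png

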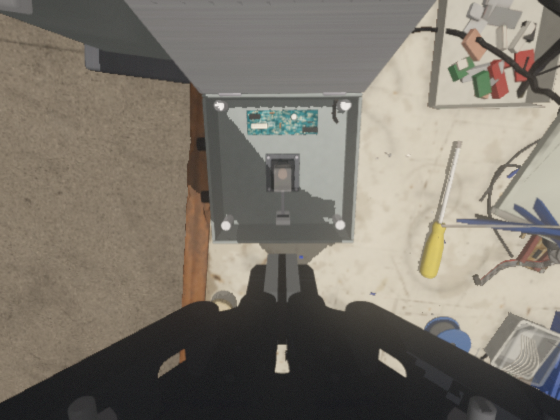

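View pics/s8.png

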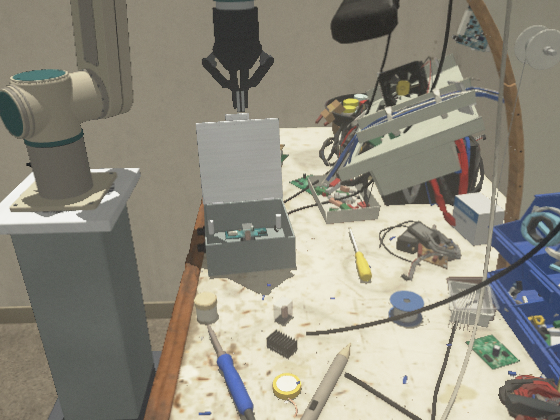

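```bash
python3 -m handwheel '[{"grip":0,"x":15,"y":0,"z":0,"twist":0},{"grip":0,"x":35,"y":0,"z":0,"twist":0},{"grip":0,"x":60,"y":0,"z":0,"twist":0},{"grip":0,"x":85,"y":0,"z":0,"twist":0},{"grip":0,"x":110,"y":0,"z":0,"twist":0}]'
python3 -m handwheel '[{"grip":0,"x":25,"y":0,"z":0,"twist":0},{"grip":0,"x":45,"y":0,"z":0,"twist":0},{"grip":0,"x":65,"y":0,"z":0,"twist":0},{"grip":0,"x":75,"y":0,"z":0,"twist":0},{"grip":0,"x":75,"y":0,"z":0,"twist":0}]'
python3 - <<'E'
from h import *
s=get_state();print(s['position'],s['tool_rot'],s['contact_force'],s['q'].round(2))
save('scene','s9.png');save('top','t9.png')
E
```

```text
time: 12.37
position: [0.4644, -0.1982, 0.2984]
tool_rot: [-3.14, -0.001, 1.69]
contact_force: [0.5, 0.1, -0.1]
width: -0.0001
time: 12.78
position: [0.4554, -0.1235, 0.2989]
tool_rot: [-3.141, -0.001, 1.693]
contact_force: [-0.4, -0.0, -0.3]
width: 0.0001
[ 0.45540657 -0.12347508  0.29893229] [-3.14072493e+00 -1.00284658e-03  1.69349517e+00] [-0.37336032 -0.00532612 -0.28767348] [-0.4  -0.03 -0.23  1.37  0.    1.05]
```

View pics/t9.png

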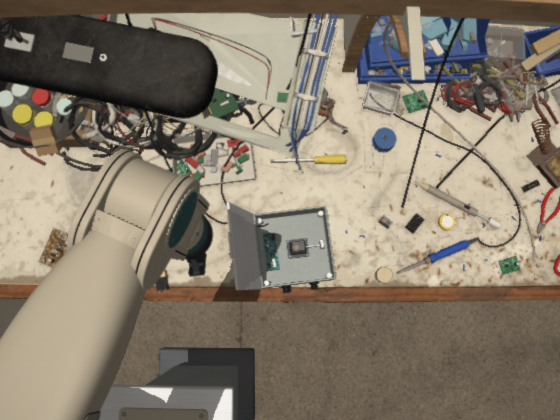

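View pics/s9.png

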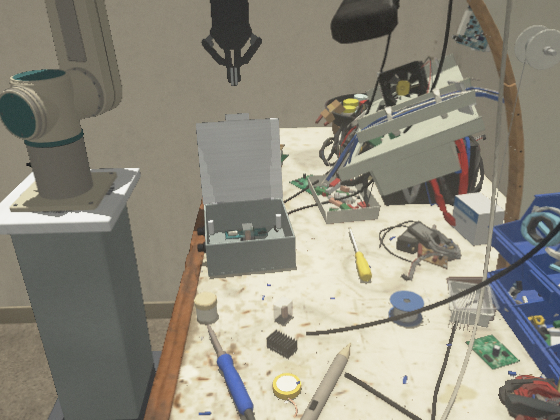

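The arm is behind the cover and clear of it. Descend to z≈0.20 there, then push the cover over.

```bash
python3 -m handwheel '[{"grip":0,"x":0,"y":0,"z":20,"twist":0},{"grip":0,"x":0,"y":0,"z":45,"twist":0},{"grip":0,"x":0,"y":0,"z":70,"twist":0},{"grip":0,"x":0,"y":0,"z":90,"twist":0},{"grip":0,"x":0,"y":0,"z":98,"twist":0}]'
python3 -m handwheel '[{"grip":0,"x":-4,"y":0,"z":0,"twist":0},{"grip":0,"x":-10,"y":0,"z":0,"twist":0},{"grip":0,"x":-16,"y":0,"z":0,"twist":0},{"grip":0,"x":-22,"y":0,"z":0,"twist":0},{"grip":0,"x":-28,"y":0,"z":0,"twist":0}]'
python3 -m handwheel '[{"grip":0,"x":-6,"y":0,"z":0,"twist":0},{"grip":0,"x":-12,"y":0,"z":0,"twist":0},{"grip":0,"x":-18,"y":0,"z":0,"twist":0},{"grip":0,"x":-24,"y":0,"z":0,"twist":0},{"grip":0,"x":-28,"y":0,"z":0,"twist":0}]'
python3 - <<'E'
from h import *
s=get_state();print(s['position'],s['tool_rot'],s['contact_force'],s['q'].round(2))
save('scene','s10.png');save('wrist','w10.png')
E
```

```text
time: 13.3
position: [0.4545, -0.126, 0.198]
tool_rot: [-3.137, -0.002, 1.689]
contact_force: [-1.3, 1.0, 0.1]
width: -0.0
time: 13.72
position: [0.4609, -0.1549, 0.2028]
tool_rot: [3.139, 0.002, 1.69]
contact_force: [-0.3, -0.4, -0.3]
width: 0.0001
time: 14.13
position: [0.4632, -0.182, 0.2013]
tool_rot: [3.141, 0.0, 1.691]
contact_force: [0.8, 1.2, 0.5]
width: 0.0003
[ 0.46320288 -0.18197719  0.2013424 ] [3.14139662e+00 7.93915291e-05 1.69050265e+00] [0.7881886  1.20131844 0.47274776] [-0.5   0.07 -0.34  1.16  0.    0.95]
```

View pics/s10.png

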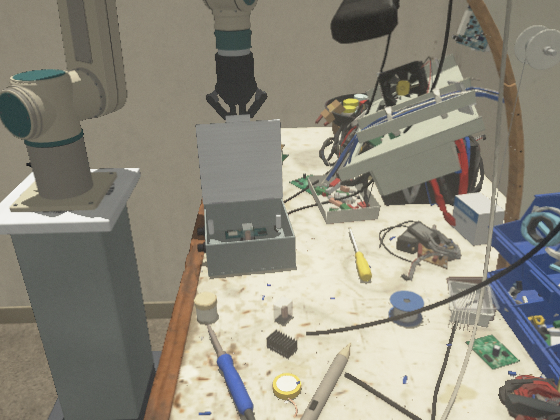

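View pics/w10.png

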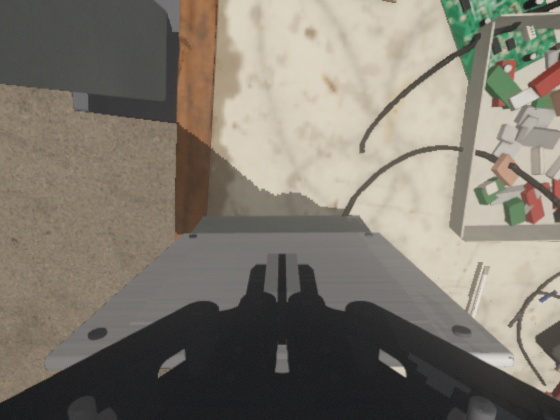

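The cover is moving, with the finger behind it in the wrist view. I'll follow the arc over.

```bash
python3 -m handwheel '[{"grip":0,"x":-10,"y":0,"z":0,"twist":0},{"grip":0,"x":-20,"y":0,"z":1,"twist":0},{"grip":0,"x":-30,"y":0,"z":2,"twist":0},{"grip":0,"x":-40,"y":0,"z":3,"twist":0},{"grip":0,"x":-51,"y":0,"z":4,"twist":0}]'
python3 -m handwheel '[{"grip":0,"x":-7,"y":0,"z":2,"twist":0},{"grip":0,"x":-14,"y":0,"z":5,"twist":0},{"grip":0,"x":-21,"y":0,"z":8,"twist":0},{"grip":0,"x":-29,"y":0,"z":11,"twist":0},{"grip":0,"x":-36,"y":0,"z":14,"twist":0}]'
python3 - <<'E'
from h import *
s=get_state();print(s['position'],s['tool_rot'],s['contact_force'],s['q'].round(2))
save('scene','s11.png')
E
```

```text
time: 14.65
position: [0.4694, -0.2328, 0.1971]
tool_rot: [3.141, -0.001, 1.691]
contact_force: [0.4, 1.6, -0.9]
width: 0.0
time: 15.07
position: [0.4733, -0.2682, 0.1826]
tool_rot: [-3.141, -0.001, 1.691]
contact_force: [0.2, 1.5, 0.4]
width: 0.0002
[ 0.47332861 -0.26815158  0.18263571] [-3.14120310e+00 -6.55736554e-04  1.69072593e+00] [0.24797617 1.50599307 0.36159517] [-0.63  0.17 -0.27  1.13  0.    0.82]
```

View pics/s11.png

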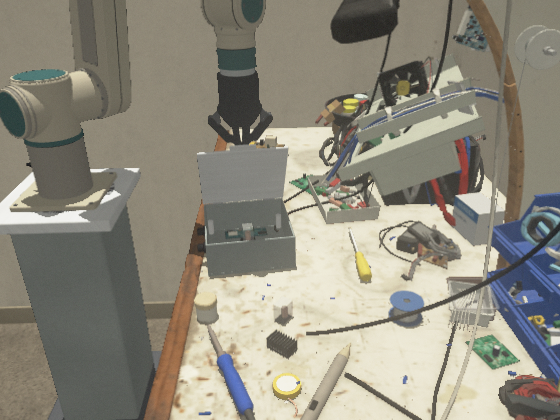

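The cover is past upright, its edge at row 150 in the scene view. Continue along the arc.

```bash
python3 -m handwheel '[{"grip":0,"x":-6,"y":0,"z":3,"twist":0},{"grip":0,"x":-11,"y":0,"z":7,"twist":0},{"grip":0,"x":-16,"y":0,"z":11,"twist":0},{"grip":0,"x":-21,"y":0,"z":15,"twist":0},{"grip":0,"x":-26,"y":0,"z":19,"twist":0}]'
python3 -m handwheel '[{"grip":0,"x":-5,"y":0,"z":5,"twist":0},{"grip":0,"x":-9,"y":0,"z":10,"twist":0},{"grip":0,"x":-13,"y":0,"z":15,"twist":0},{"grip":0,"x":-17,"y":0,"z":20,"twist":0},{"grip":0,"x":-20,"y":0,"z":25,"twist":0}]'
python3 -m handwheel '[{"grip":0,"x":-3,"y":0,"z":5,"twist":0},{"grip":0,"x":-5,"y":0,"z":10,"twist":0},{"grip":0,"x":-7,"y":0,"z":14,"twist":0},{"grip":0,"x":-9,"y":0,"z":19,"twist":0},{"grip":0,"x":-11,"y":0,"z":23,"twist":0}]'
python3 -m handwheel '[{"grip":0,"x":-1,"y":0,"z":4,"twist":0},{"grip":0,"x":-2,"y":0,"z":8,"twist":0},{"grip":0,"x":-3,"y":0,"z":12,"twist":0},{"grip":0,"x":-4,"y":0,"z":16,"twist":0},{"grip":0,"x":-5,"y":0,"z":19,"twist":0}]'
python3 - <<'E'
from h import *
s=get_state();print(s['position'],s['tool_rot'],s['contact_force'],s['q'].round(2))
save('scene','s12.png')
E
```

```text
time: 15.53
position: [0.4767, -0.2939, 0.164]
tool_rot: [3.141, 0.0, 1.691]
contact_force: [-0.7, 1.7, 0.0]
width: 0.0001
time: 15.95
position: [0.4791, -0.3139, 0.1388]
tool_rot: [3.141, 0.0, 1.691]
contact_force: [0.4, -0.3, 1.1]
width: -0.0002
time: 16.37
position: [0.4802, -0.3242, 0.1157]
tool_rot: [-3.141, -0.0, 1.691]
contact_force: [0.4, 0.3, 0.2]
width: -0.0003
time: 16.78
position: [0.4808, -0.3291, 0.0968]
tool_rot: [3.142, -0.0, 1.691]
contact_force: [0.2, -0.2, 0.6]
width: -0.0001
[ 0.48083805 -0.32913273  0.09682824] [ 3.14156853e+00 -3.42791669e-04  1.69079546e+00] [ 0.15901698 -0.16710084  0.60105869] [-0.71  0.31 -0.29  0.98  0.    0.74]
```

View pics/s12.png

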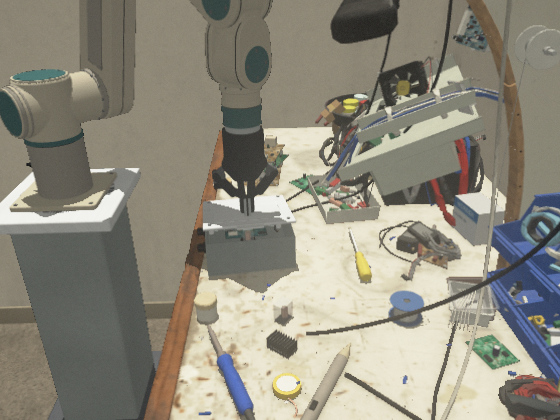

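Nearly shut, with a gap still visible under the free edge. Press down the remaining ~20 mm gently.

```bash
python3 -m handwheel '[{"grip":0,"x":-1,"y":0,"z":4,"twist":0},{"grip":0,"x":-1,"y":0,"z":8,"twist":0},{"grip":0,"x":-2,"y":0,"z":12,"twist":0},{"grip":0,"x":-2,"y":0,"z":15,"twist":0},{"grip":0,"x":-2,"y":0,"z":18,"twist":0}]'
python3 -m handwheel '[{"grip":0,"x":0,"y":0,"z":1,"twist":0},{"grip":0,"x":0,"y":0,"z":2,"twist":0},{"grip":0,"x":0,"y":0,"z":3,"twist":0},{"grip":0,"x":0,"y":0,"z":3,"twist":0},{"grip":0,"x":0,"y":0,"z":3,"twist":0}]'
```

```text
time: 17.25
position: [0.4811, -0.3313, 0.079]
tool_rot: [-3.141, 0.0, 1.691]
contact_force: [0.4, -0.8, 1.0]
width: -0.0
time: 17.67
position: [0.481, -0.3311, 0.0765]
tool_rot: [-3.141, -0.0, 1.691]
contact_force: [-0.6, 0.4, 2.2]
width: 0.0001
```

```bash
python3 -m handwheel '[{"grip":0,"x":0,"y":0,"z":1,"twist":0},{"grip":0,"x":0,"y":0,"z":2,"twist":0},{"grip":0,"x":0,"y":0,"z":3,"twist":0},{"grip":0,"x":0,"y":0,"z":3,"twist":0},{"grip":0,"x":0,"y":0,"z":3,"twist":0}]'
python3 - <<'E'
from h import *
s=get_state();print(s['position'],s['contact_force']);save('scene','s13.png')
E
```

```text
time: 18.08
position: [0.4811, -0.3311, 0.0763]
tool_rot: [3.141, 0.0, 1.691]
contact_force: [-6.3, 4.5, 17.9]
width: -0.0004
[ 0.48107748 -0.33113598  0.07629686] [-6.26205698  4.46689671 17.90115893]
```

View pics/s13.png

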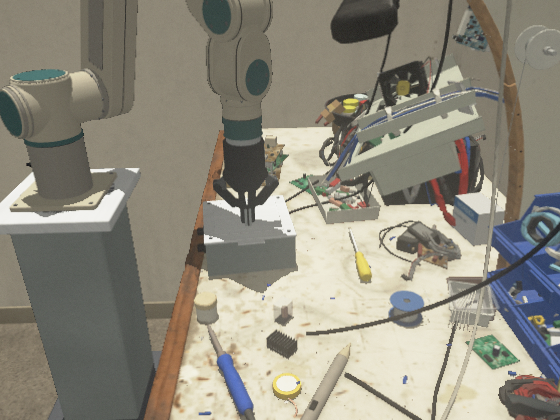

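The force rose to 18 N without further travel (z = 76.3 mm), so the cover is firmly on the rim. Retract and check.

```bash
python3 -m handwheel '[{"grip":0,"x":0,"y":0,"z":-3,"twist":0},{"grip":0,"x":0,"y":0,"z":-8,"twist":0},{"grip":0,"x":0,"y":0,"z":-20,"twist":0},{"grip":0,"x":0,"y":0,"z":-40,"twist":0},{"grip":0,"x":0,"y":0,"z":-65,"twist":0}]'
python3 -m handwheel '[{"grip":0,"x":0,"y":0,"z":-25,"twist":0},{"grip":0,"x":0,"y":0,"z":-50,"twist":0},{"grip":0,"x":0,"y":0,"z":-80,"twist":0},{"grip":0,"x":0,"y":0,"z":-100,"twist":0},{"grip":0,"x":0,"y":0,"z":-100,"twist":0}]'
python3 -m handwheel '[{"grip":0,"x":0,"y":0,"z":0,"twist":0},{"grip":0,"x":0,"y":0,"z":0,"twist":0},{"grip":0,"x":0,"y":0,"z":0,"twist":0},{"grip":0,"x":0,"y":0,"z":0,"twist":0},{"grip":0,"x":0,"y":0,"z":0,"twist":0}]'
python3 - <<'E'
from h import *
from scipy.spatial.transform import Rotation as Ro
s=get_state();d=save('wrist','w14.png');save('scene','s14.png')
T=np.eye(4);T[:3,:3]=Ro.from_euler('xyz',s['tool_rot']).as_matrix();T[:3,3]=s['position'];W=T@d['tool_from_camera']
print(s['position'],s['contact_force'])
for p in [(282,60),(282,100),(282,130),(282,160),(282,190),(240,220),(320,220)]: print(p,dep(d,p,W).round(4))
E
```

```text
time: 18.55
position: [0.4799, -0.3301, 0.1376]
tool_rot: [-3.139, -0.003, 1.691]
contact_force: [0.3, -0.5, -0.4]
width: 0.0001
time: 18.97
position: [0.4838, -0.3334, 0.2447]
tool_rot: [3.135, 0.008, 1.691]
contact_force: [0.9, 0.3, 0.6]
width: 0.0001
time: 19.38
position: [0.4804, -0.3306, 0.2369]
tool_rot: [-3.14, -0.002, 1.691]
contact_force: [-0.8, 0.2, 0.3]
width: -0.0001
[ 0.48044231 -0.33061663  0.23687092] [-0.83736732  0.23447412  0.27006382]
(282, 60) [ 0.4666 -0.2156  0.0756]
(282, 100) [ 0.4705 -0.2471  0.0771]
(282, 130) [ 0.4735 -0.2721  0.0774]
(282, 160) [ 0.4767 -0.2984  0.0774]
(282, 190) [ 0.48   -0.3262  0.0767]
(240, 220) [ 0.4438 -0.3595  0.0791]
(320, 220) [ 0.5197 -0.3509  0.0773]
```

View pics/w14.png

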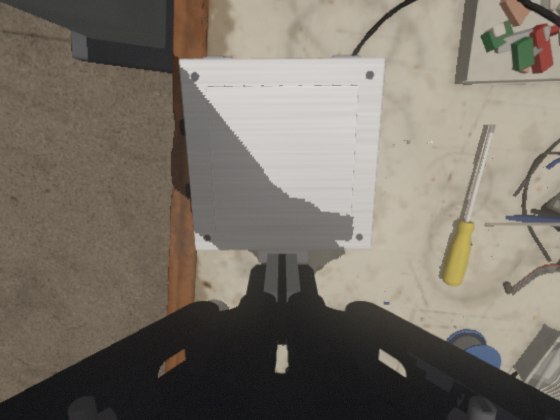

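View pics/s14.png

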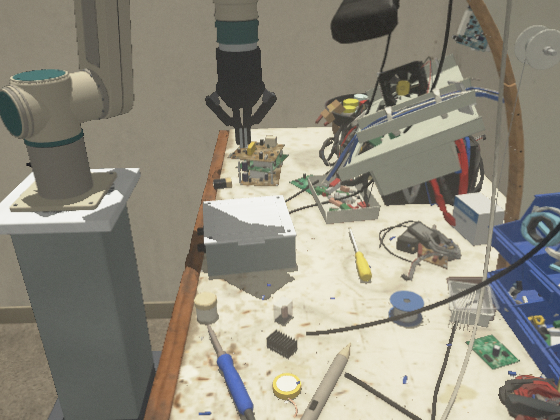

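The cover lies flat at z≈76–77 mm over its whole length (expected 76.5). The gripper is clear of everything, and the bystanders look unmoved. Hand in.

```bash
python3 -c "
from station import sign_off;print(sign_off())"
```

```text
the job is handed in; nothing more can be done
None
```

The relay held under a pull of about 10 N, and the cover is now fully shut. I handed the job in at about 19.5 s of the 58 s allowed; no verdict is reported.

- **Tug:** I gripped the relay across its 21 mm and raised it about 9 mm. The measured pull was 9.4–10.1 N, and the pointer was seen between the two marks. I held it there for at least 1.25 s, then lowered it at about 12 mm/s until the tool was back at its starting height (29.5 mm, against 29.4 mm before). After release the relay looked to be in its original place.
- **Cover:** I pushed it over from behind along its arc, then pressed it down. The force rose to 18 N with no further travel, so it is seated on the rim. A final depth check along its length gave 75.6–77.4 mm (expected 76.5). One off-centre point near the free edge read 79.1 mm, which I took to be depth noise.
- **At the end:** The gripper was about 160 mm above the cover with no contact force. The pot, spare relay and screwdriver looked unmoved in the pictures. I did not look for the battery in the last pictures, but the arm never went near it.
- **Disagreement between views:** The top and wrist cameras placed the relay 2–3 mm apart, so I used the close-up wrist view for the grasp.

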